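Hold a curing box door ajar with its stay

TASK

Freshly cured parts have to air: hold the curing box's sprung amber door ajar with its stay. Lift the steel stay bar by its red ball knob, push the door open with it and drop the bar's middle hole (the third of five) over the brass peg on the roof rail, so that the bar lies fully down and keeps the door open by itself once let go. The peg can be anywhere along its short rail, so find it by eye or by touch, and leave the jar, the vial and the steel block where they stand.

Things in the scene. Friction and masses are not known exactly. Their poses are not given: they have to be found in the camera images.
- curing_box: White curing box fixed to the bench, 170 deep (x), 220 wide (y), flat roof at z = 112 mm, with an amber see-through door on its front (-x) face. Origin: centre of its underside; x points to the back, y to its left (hinge side), z up. Its place and yaw vary.
- door_hinge (a point): Point on the door's vertical hinge axis at roof height (box frame: -90, 105, 112 mm).
- door (a joint): Door angle, rad: 0 shut, growing as the door swings out (towards -x of the box; clockwise seen from above), at most 1.2. A spring always pulls it shut: about 0.3 N m shut, 0.43 N m at 0.5 rad (about 2.5 N at the stay pivot). The door runs 211 mm from its hinge towards -y of the box.
- stay_pivot (a point): Pivot of the stay bar on the door's top edge, 170 mm from the hinge axis along the door, 124 mm above the bench. With the door shut it lies at -90, -65, 124 mm in the box frame.
- stay_swing (a joint): Turn of the stay bar about the vertical axis through the pivot, relative to the door, rad: 0 when the bar lies along the door pointing to the hinge, growing clockwise seen from above (bar swinging in over the roof); range -0.5 to 2.4. Turns freely.
- stay (a joint): Lift of the stay bar about a level pin through the pivot, rad: 0 lying fully down (level), growing as the knob end rises, up to 0.7. It falls by its own weight (bar about 0.11 kg). With the door shut it must be lifted by about 0.25 rad or more to swing across over the peg.
- stay_knob (a point): Centre of the red ball knob, 22 mm in diameter, on a 9 mm stem at the bar's free end: 195 mm from the pivot along the bar and 30.5 mm above the bar's middle plane (154.5 mm above the bench when down; the bar's top face is 28 mm below it). Pinch it from above. In a firm pinch the ball turns easily only about the line on which the fingers close: close them across the bar and turn the hand with it.
- stay_hole (a point): Centre of the middle (third) hole, at the bar's underside, 125 mm from the pivot along the bar. The bar is 5 mm thick and 22 mm wide there; its five holes are 12 mm wide, 20 mm apart (85, 105, 125, 145, 165 mm from the pivot), on the bar's centre line. With the bar down the underside is 121.5 mm above the bench.
- rail_mid (a point): Middle of the peg rail on the roof (box frame: -52, -5, 121 mm). The upright brass peg, 8 mm thick, round tip, is fixed at an unmeasured place on the rail: up to 9 mm either way of this point along the box's y, at the same box x. Its tip is at z = 137.5 mm, so the hole must be lifted over 16 mm to pass it; a bar resting on the tip beside its middle hole reads a lift of about 0.13 rad; 15 mm too far aside it comes down beside the peg.
- jar: Bystander: white-lidded sample jar, 65 wide, 57 high, standing on the bench left of the box. Origin: centre of its underside.
- vial: Bystander: white vial with black cap, 25 wide, 55 high, standing on the bench to the right in front of the box. Origin: centre of its underside.
- block: Bystander: steel block 20 x 45 x 20, on the bench to the right in front of the box. Origin: centre of its underside.

How it is judged (in metres and radians):
On the way:
1. the door has been pushed open (more than 0.3 rad) (value of joint door above 0.3 rad), for 0.2 s.
At the end, for the whole second after the job is handed in: The stay bar lies fully down (lift under 0.03 rad) with its middle hole over the peg (hole centre within 12 mm of the middle of the rail, seen from above; the neighbouring holes are 20 mm away), and the released door stands still, more than 0.3 rad open (value of joint stay below 0.03 rad and horizontal distance between stay_hole and rail_mid below 0.012 m and value of joint door above 0.3 rad and velocity of joint door between -0.02 and 0.02 rad/s); the robot touches nothing.
It fails at once if the jar is pushed more than 20 mm or tipped over (distance of jar from where it was at the start of the episode above 0.02 m or angle between jar's own z axis and vertical above 0.5 rad).
It fails at once if the vial is pushed more than 20 mm or tipped over (distance of vial from where it was at the start of the episode above 0.02 m or angle between vial's own z axis and vertical above 0.5 rad).
It fails at once if the block is pushed more than 20 mm or tipped over (distance of block from where it was at the start of the episode above 0.02 m or angle between block's own z axis and vertical above 0.5 rad).
It also fails if it takes over 64 s, if anything falls off the work surface, if the arm or the gripper's body presses on something with over 40 N, if the wrist force passes 120 N, or if a joint passes its speed limit or range.

ROBOT

A 6-joint arm with a two-finger parallel gripper is mounted at the origin on a cart in front of the work surface, level with it; the furniture and walls round the work are solid. World frame = base frame: x ahead of the robot, y to its left, z up, the work surface at z = 0. Lengths are in m, angles in degrees, forces in N, time in s.
With the tool pointing down it reaches from about 0.4 to 0.825 m from the base axis. Payload 7 kg.
Tool frame: the origin (TCP) lies on the centre line of the jaws, within the pads' length; the fingertips stand r.tip_reach ahead of it and the grasp point (between the pads) is the TCP (r.tip_reach is the distance from the TCP to the fingertips, in m); z points along the fingers, y is the line along which they close (so a half turn about z gives the same grasp; the last joint's range is limited). The gripper opens to 88 mm and grips with 3 to 60 N. Pads are 19 mm wide; open, the fingers measure 130 mm over their backs; the gripper's body (78 mm by 193 mm) begins 47 mm behind the grasp point.
Start: joints at [-58.493, 20.546, 0.682, 0, -70.136, -16.507], TCP at [0.175, -0.652, 0.246] pointing down, gripper open.
Joint ranges: [-176.03, 176.03], [-82.01, 121.73], [-58.28, 71.71], [-173.87, 95.51], [-174.79, -0.11], [-173.66, 173.66]. Speed limits (degrees/s): [136.94, 136.94, 172.46, 180, 180, 180].

INTERFACE

Orientations are given as [roll, pitch, yaw] about the fixed x, y, z axes, in that order (R = Rz(yaw) Ry(pitch) Rx(roll)).
In Python, from plant import sensors, cams, r gives the robot as it stands.
- The arm moves only by the tool drive_tool, never from a script. Its argument "rows" is a list of rows, each an object of numbers: "fingers": the gripper's target within -1 to 1 (fully open at 1, half-way at 0, shut at -1); "x", "y", "z": the shift along the tool's x, y, z in m; "spin": the turn about the tool's z in rad. A call has 1 to 10 rows; each row is the pose to reach, as a shift and turn from the pose commanded when the call began, along the tool's axes at that moment; what a row does not reach only later rows make up. A row lasts 1/8 s, in which the tool goes at most 62.5 mm and 10.7 degrees, less where a joint would pass 70% of its speed; a pose out of reach is approached as far as the arm can. A call with a gripper value outside its range is refused whole. The fingers move at their own pace and stop on an object; "newtons" is the grip in N (left out, the last holds). Time passes only in rows, so rows that repeat a pose let the fingers close. It gives the time, the measured TCP pose, the force, the opening and the grip force at its end, in the units of the state.
- sensors.get_state(): the state, without advancing time (a new reading comes with each control period).
- cams.capture(name): name is "side" or "top"; returns a dict with "pixels" (420x560x3 uint8, red, green, blue), "intrinsics" (3x3 intrinsics, pixels), "eye" and "orientation" of the camera in the world. Camera axes: x right, y up, looking along -z (the intrinsics and any distortion apply to the point x, -y, -z); pixel columns grow to the right and rows downward; lengths in m; the calibration is good to about 2 mm. A picture is of the moment at which its call begins. There is no depth.
- r.close_job(): hands the job in; it is judged then, once.
The state is a dict: "time_s": time; "joints": joint angles; "qd": joint speeds; "joint_torque": joint torques, N m; "tcp_pos": TCP position; "eef_rot": TCP orientation; "contact_force": force on the tool from outside, world axes, zero at the start; "moment": the same for the moment, N m; "gripper_width": finger opening in m; "gripper_force": force on a finger pad.
Only numpy, scipy, OpenCV 4.12 (cv2) and the standard library are available. Lean on these libraries where they do the work, as an engineer would, in place of code of your own. Each camera call takes 0.05 s, during which the arm holds its last target. There are 200 camera calls.

## Working session

There is one attempt and no reset: what is moved stays moved. The work goes in short steps, Python scripts to look and compute and a tool call to move; the robot and the scene stay as the last step left them, time stands still between calls to the robot, and variables do not carry over. Pictures are saved under pics/ and viewed, at most 10 in all, crops included, and the job is handed in when it is done.

Besides the shell and the picture viewer there is one more tool, called after ">>>" in YAML: its name, and indented under it one key for each argument. drive_tool: Moves the arm, as the interface text tells. Its arguments: {"type":"object","properties":{"rows":{"type":"array"},"newtons":{"type":"number"}},"required":["rows"]}

```bash
mkdir -p pics; ls; cat > h.py <<'E'
import numpy as np, cv2
from plant import sensors, cams, r
def snap(n,f):
    c=cams.capture(n); cv2.imwrite(f'pics/{f}.png',c['pixels'][:,:,::-1]); return c
E
python3 - <<'E'
from h import *
for n in('top','side'):
    c=snap(n,n+'0'); print(n,{k:(np.round(v,4).tolist() if k!='pixels' else 0) for k,v in c.items()})
print(sensors.get_state(), r.tip_reach)
E
```

```text
pics
top {'pixels': 0, 'intrinsics': [[410.8933, 0.0, 279.032], [0.0, 410.8933, 205.2389], [0.0, 0.0, 1.0]], 'eye': [0.4565, -0.0208, 0.9916], 'orientation': [5.9067, -0.8013, -91.4826]}
side {'pixels': 0, 'intrinsics': [[413.9178, 0.0, 283.9785], [0.0, 413.9178, 205.559], [0.0, 0.0, 1.0]], 'eye': [0.5536, -0.65, 0.6804], 'orientation': [48.1961, 0.6706, 1.6932]}
{'time_s': 0.1, 'joints': array([-5.84932078e+01,  2.05860972e+01,  6.37468799e-01, -1.93350341e-02,
       -7.01350863e+01, -1.65072051e+01]), 'qd': array([-0.0078303 , -0.04460657,  0.037653  ,  0.11920355, -0.00481744,
       -0.00291519]), 'joint_torque': array([-7.52994110e-04, -5.84164560e+01,  2.93750596e+01,  7.01563686e+00,
        1.00877820e-02, -7.62223726e-05]), 'tcp_pos': array([ 0.17457344, -0.65159545,  0.24471344]), 'eef_rot': array([ 1.79914571e+02, -6.36083442e-03, -1.65006992e+02]), 'contact_force': array([ 0.17581007,  0.05046636, -0.18936183]), 'moment': array([0.05014608, 0.00230675, 0.06070367]), 'gripper_force': 0.0, 'gripper_width': 0.08781688882237587} 0.019
```

View pics/top0.png

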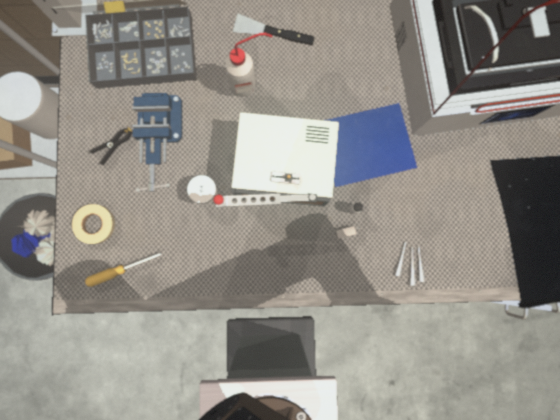

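View pics/side0.png

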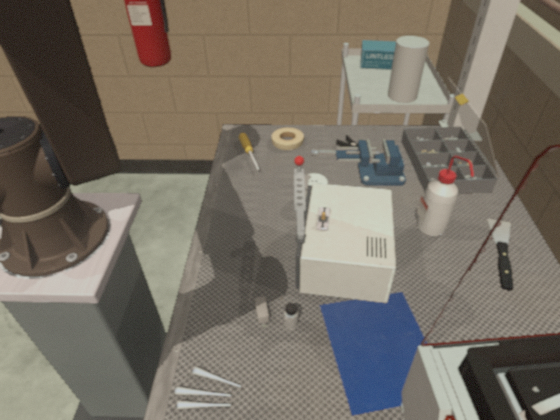

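The top view shows the knob at about (219,200), the bar running to its pivot near (312,197) and the rail with its peg near (285,178). The jar is at (201,188), the vial at (358,207) and the block at (346,231). In the side view the knob is at (299,160) and the rail at (323,217).

```bash
cat >> h.py <<'E'
from scipy.spatial.transform import Rotation as Ro
def ray(c,u,v):
    d=np.linalg.inv(c['intrinsics'])@[u,v,1]; d=Ro.from_euler('xyz',c['orientation'],degrees=True).as_matrix()@(d*[1,-1,-1]); return np.array(c['eye']),d/np.linalg.norm(d)
def onz(c,u,v,z):
    e,d=ray(c,u,v); return e+d*(z-e[2])/d[2]
def tri(c1,p1,c2,p2):
    e1,d1=ray(c1,*p1); e2,d2=ray(c2,*p2)
    s,t=np.linalg.lstsq(np.c_[d1,-d2],e2-e1,rcond=None)[0]; a,b=e1+s*d1,e2+t*d2
    return (a+b)/2,np.linalg.norm(a-b)
def red(c,box):
    u0,v0,u1,v1=box; h=cv2.cvtColor(c['pixels'],cv2.COLOR_RGB2HSV)[v0:v1,u0:u1]
    m=(((h[...,0]<8)|(h[...,0]>172))&(h[...,1]>140)&(h[...,2]>70)).astype(np.uint8)
    n,l,s,ce=cv2.connectedComponentsWithStats(m); i=1+np.argmax(s[1:,4]); return ce[i]+[u0,v0],s[i,4]
E
python3 - <<'E'
from h import *
t,s=cams.capture('top'),cams.capture('side')
kt,a=red(t,(190,180,330,260)); ks,b=red(s,(230,130,340,260)); print(kt,a,ks,b,tri(t,kt,s,ks),onz(t,*kt,.1545))
g=cv2.cvtColor(t['pixels'],cv2.COLOR_RGB2HSV)
m=((g[...,2]>190)&(g[...,1]<60)).astype(np.uint8); m[:,:225]=0;m[:100]=0;m[220:]=0;m[:,345:]=0
cs=max(cv2.findContours(m,0,1)[0],key=cv2.contourArea); R=cv2.minAreaRect(cs); print(R)
for p in cv2.boxPoints(R): print(p,onz(t,*p,.112).round(4))
x=lambda c,b:cv2.resize(c['pixels'][b[1]:b[3],b[0]:b[2],::-1],(800,600),interpolation=cv2.INTER_CUBIC)
cv2.imwrite('pics/tc.png',x(t,(200,130,340,235))); cv2.imwrite('pics/sc.png',x(s,(260,150,400,255)))
E
```

```text
[218.0212766  198.82978723] 47 [298.68518519 160.27777778] 54 (array([0.55853435, 0.09010137, 0.1514931 ]), np.float64(0.001804230096111653)) [0.55907124 0.08980062 0.1545    ]
((281.73468017578125, 162.98141479492188), (106.64778900146484, 94.48440551757812), 5.477368354797363)
[224.14487 204.918  ] [0.5508 0.0824 0.112 ]
[233.16367 110.86502] [0.7585 0.0601 0.112 ]
[339.3245  121.04483] [ 0.7304 -0.1731  0.112 ]
[330.3057  215.09781] [ 0.5232 -0.1452  0.112 ]
```

View pics/tc.png

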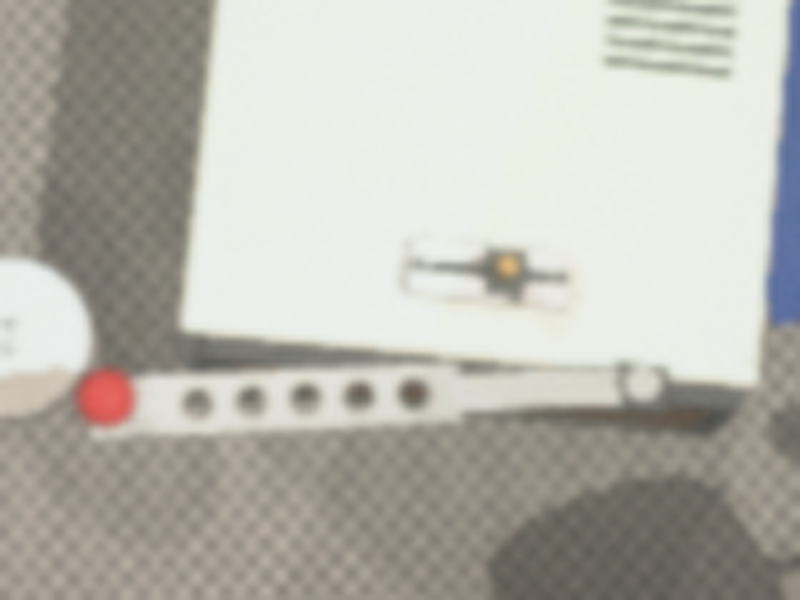

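View pics/sc.png

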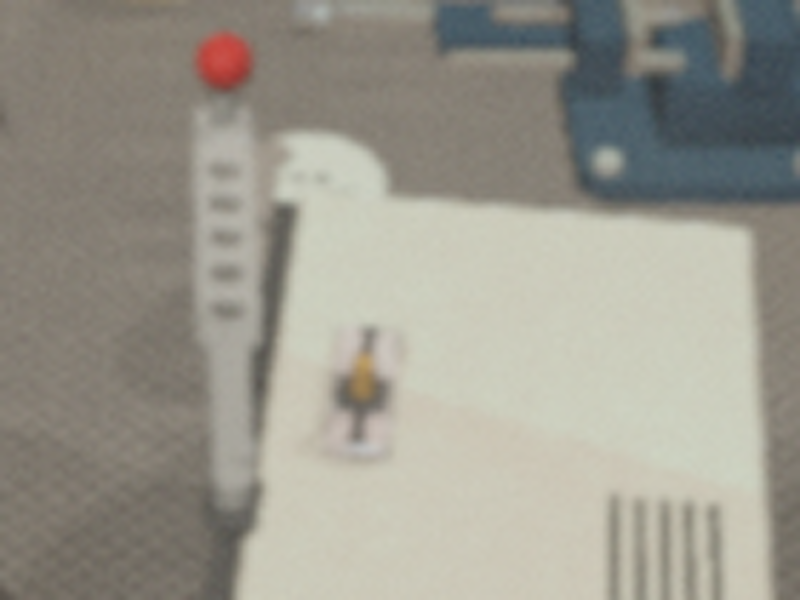

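The crops show the peg tip at about (508,264) in the top crop and (366,352) in the side crop. In the top crop the front roof corners are at (182,330) and (757,385), the pivot at (642,383) and the rail's ends at (403,265) and (572,290).

```bash
cat > g.py <<'E'
from h import *
t,s=cams.capture('top'),cams.capture('side')
f=lambda a,b:(200+a/5.714-.4,130+b/5.714-.4); fs=lambda a,b:(260+a/5.714-.4,150+b/5.714-.4)
L=onz(t,*f(182,330),.112);Rr=onz(t,*f(757,385),.112)
print('corners',L,Rr,np.linalg.norm(L-Rr))
y=(L-Rr)[:2];y/=np.linalg.norm(y);x=np.array([y[1],-y[0]]);yaw=np.degrees(np.arctan2(x[1],x[0]))
O=(L+Rr)[:2]/2+.085*x; print('O',O,'yaw',yaw)
W=lambda a,b:O+a*x+b*y
print('rail',W(-.052,-.005),'meas',onz(t,*f(488,278),.119),'pivot',W(-.09,-.065),onz(t,*f(642,383),.128),'hinge',W(-.09,.105))
p=onz(t,*f(508,264),.1375);print('peg',p,tri(t,f(508,264),s,fs(366,352)),'box',(p[:2]-O)@x,(p[:2]-O)@y)
k=onz(t,*red(t,(190,180,330,260))[0],.1545);pv=W(-.09,-.065);print('knob',k,'len',np.linalg.norm(k[:2]-pv),'ang rel', np.degrees(np.arctan2((k[:2]-pv)@x,(k[:2]-pv)@y)))
print('jar',onz(t,201,188,.057),'vial',onz(t,358,207,.055),'block',onz(t,346,231,.02))
E
python3 g.py
```

```text
corners [0.58852305 0.06622642 0.112     ] [ 0.56235068 -0.15052528  0.112     ] 0.21832611079372743
O [ 0.6598239  -0.05233901] yaw -6.885028283859686
rail [ 0.6075995  -0.05106933] meas [ 0.60449631 -0.04968723  0.119     ] pivot [ 0.56268089 -0.10608131] [ 0.56220547 -0.10545408  0.128     ] hinge [0.58306005 0.06269277]
peg [ 0.60640819 -0.05659033  0.1375    ] (array([ 0.60669702, -0.05665552,  0.13592601]), np.float64(2.5002727635564535e-05)) box -0.05252087706344908 -0.010623995578312385
knob [0.55890104 0.09001979 0.1545    ] len 0.19613752618555852 ang rel -7.9892685393321585
jar [0.59693647 0.14132015 0.057     ] vial [ 0.54459072 -0.21765539  0.055     ] block [ 0.49152585 -0.19392012  0.02      ]
```

```bash
cat >> h.py <<'E'
def rows(T):
    "world targets (x,y,z,yaw deg) -> shifts in present tool axes"
    s=sensors.get_state(); R=Ro.from_euler('xyz',s['eef_rot'],degrees=True).as_matrix(); p=s['tcp_pos']; psi=s['eef_rot'][2]
    print('at',p.round(4),s['eef_rot'].round(2),'F',s['contact_force'].round(2),'w',round(s['gripper_width'],4))
    for x,y,z,a in T:
        d=R.T@(np.array([x,y,z])-p); print(*d.round(4),'spin',round(-np.radians((a-psi+180)%360-180),3))
O=np.array([.6598,-.0523]); YAW=np.radians(-6.885); X=np.array([np.cos(YAW),np.sin(YAW)]); Y=np.array([-X[1],X[0]])
W=lambda a,b:O+a*X+b*Y
def knob(th,beta,l):
    "door, bar angle in box frame from x (deg), lift -> knob world + tool yaw"
    b=np.radians(beta); h=.195*np.cos(l)-.0305*np.sin(l)
    q=W(-.09-.17*np.sin(th)+h*np.cos(b),.105-.17*np.cos(th)+h*np.sin(b))
    return (*q,.124+.195*np.sin(l)+.0305*np.cos(l),np.degrees(YAW)+beta-180)
E
python3 -c "
from h import *
rows([(.559,.090,.235,-88.8),(.559,.090,.1555,-88.8)])"
```

```text
at [ 0.1746 -0.6518  0.2453] [ 1.7997e+02 -1.0000e-02 -1.6500e+02] F [ 0.14 -0.7   0.7 ] w 0.0876
-0.5633 0.6171 0.0106 spin -1.33
-0.5633 0.617 0.0901 spin -1.33
```

>>> drive_tool:
  rows:
    - {"x": -0.563, "y": 0.617, "z": 0, "spin": -1.33, "fingers": 1}
    - {"x": -0.563, "y": 0.617, "z": 0, "spin": -1.33, "fingers": 1}
    - {"x": -0.563, "y": 0.617, "z": 0, "spin": -1.33, "fingers": 1}
    - {"x": -0.563, "y": 0.617, "z": 0, "spin": -1.33, "fingers": 1}
    - {"x": -0.563, "y": 0.617, "z": 0, "spin": -1.33, "fingers": 1}
    - {"x": -0.563, "y": 0.617, "z": 0, "spin": -1.33, "fingers": 1}
    - {"x": -0.563, "y": 0.617, "z": 0, "spin": -1.33, "fingers": 1}
    - {"x": -0.563, "y": 0.617, "z": 0, "spin": -1.33, "fingers": 1}
    - {"x": -0.563, "y": 0.617, "z": 0, "spin": -1.33, "fingers": 1}
    - {"x": -0.563, "y": 0.617, "z": 0, "spin": -1.33, "fingers": 1}

```text
time_s: 1.55
tcp_pos: [0.4627, -0.0949, 0.2461]
eef_rot: [-179.9, 0.0, -88.8]
contact_force: [1.3, -1.0, -0.2]
gripper_width: 0.088
gripper_force: 0.0
```

```bash
python3 -c "
from h import *
rows([(.559,.090,.235,-88.8),(.559,.090,.1555,-88.8)])"
```

```text
at [ 0.4627 -0.0949  0.2461] [-1.7993e+02  1.0000e-02 -8.8770e+01] F [ 1.33 -0.96 -0.21] w 0.088
-0.1828 -0.1002 0.0112 spin 0.001
-0.1828 -0.1001 0.0907 spin 0.001
```

>>> drive_tool:
  rows:
    - {"x": -0.183, "y": -0.1, "z": 0.01, "spin": 0}
    - {"x": -0.183, "y": -0.1, "z": 0.01, "spin": 0}
    - {"x": -0.183, "y": -0.1, "z": 0.01, "spin": 0}
    - {"x": -0.183, "y": -0.1, "z": 0.01, "spin": 0}
    - {"x": -0.183, "y": -0.1, "z": 0.01, "spin": 0}
    - {"x": -0.183, "y": -0.1, "z": 0.01, "spin": 0}
    - {"x": -0.183, "y": -0.1, "z": 0.01, "spin": 0}

```text
invalid input
```

```bash
python3 -c "
from h import *
rows([(.559,.090,.1555,-88.8)])
c=cams.capture('side');p=c['pixels'][110:250,200:360,::-1];cv2.imwrite('pics/s1.png',cv2.resize(p,(640,560)))"
```

```text
at [ 0.4627 -0.0949  0.2461] [-1.7993e+02  1.0000e-02 -8.8770e+01] F [ 1.33 -0.96 -0.21] w 0.088
-0.1828 -0.1001 0.0907 spin 0.001
```

View pics/s1.png

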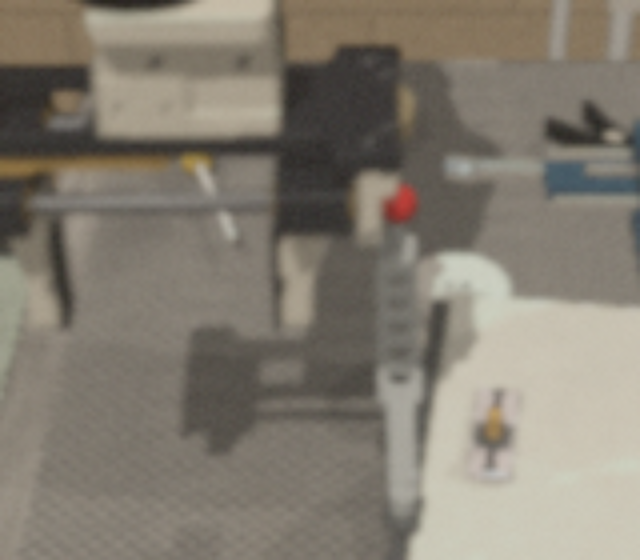

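The call was refused: "fingers" has to be in every row. The arm hasn't moved, so the picture shows the gripper still short of the knob, which is at (400,203) in the crop.

>>> drive_tool:
  rows:
    - {"x": -0.183, "y": -0.1, "z": 0.01, "spin": 0, "fingers": 1}
    - {"x": -0.183, "y": -0.1, "z": 0.01, "spin": 0, "fingers": 1}
    - {"x": -0.183, "y": -0.1, "z": 0.01, "spin": 0, "fingers": 1}
    - {"x": -0.183, "y": -0.1, "z": 0.01, "spin": 0, "fingers": 1}
    - {"x": -0.183, "y": -0.1, "z": 0.01, "spin": 0, "fingers": 1}
    - {"x": -0.183, "y": -0.1, "z": 0.01, "spin": 0, "fingers": 1}
    - {"x": -0.183, "y": -0.1, "z": 0.01, "spin": 0, "fingers": 1}

```text
time_s: 2.48
tcp_pos: [0.5578, 0.0869, 0.236]
eef_rot: [-180.0, 0.0, -88.9]
contact_force: [-0.3, 0.3, -0.6]
gripper_width: 0.0875
gripper_force: 0.0
```

```bash
python3 -c "
from h import *
rows([(.559,.090,.1555,-88.8)])"
```

```text
at [0.5578 0.0869 0.236 ] [-1.7998e+02  1.0000e-02 -8.8870e+01] F [-0.33  0.28 -0.56] w 0.0875
-0.0031 -0.0012 0.0805 spin -0.001
```

>>> drive_tool:
  rows:
    - {"x": -0.003, "y": -0.001, "z": 0.04, "spin": 0, "fingers": 1}
    - {"x": -0.003, "y": -0.001, "z": 0.08, "spin": 0, "fingers": 1}
    - {"x": -0.003, "y": -0.001, "z": 0.08, "spin": 0, "fingers": 1}
    - {"x": -0.003, "y": -0.001, "z": 0.08, "spin": 0, "fingers": -1}
    - {"x": -0.003, "y": -0.001, "z": 0.08, "spin": 0, "fingers": -1}
    - {"x": -0.003, "y": -0.001, "z": 0.08, "spin": 0, "fingers": -1}
    - {"x": -0.003, "y": -0.001, "z": 0.08, "spin": 0, "fingers": -1}
    - {"x": -0.003, "y": -0.001, "z": 0.08, "spin": 0, "fingers": -1}
    - {"x": -0.003, "y": -0.001, "z": 0.08, "spin": 0, "fingers": -1}
  newtons: 30

```text
time_s: 3.6
tcp_pos: [0.5592, 0.0911, 0.1556]
eef_rot: [-180.0, -0.0, -88.8]
contact_force: [0.5, 0.0, -0.6]
gripper_width: 0.0335
gripper_force: 0.0
```

```bash
python3 -c "
from h import *
for b in (97.5,): print(knob(0,b,0))
rows([knob(0,97.5,l) for l in (0,.1,.2,.32)]+[knob(0,b,.32) for b in (90,80,70,60,50,45)])"
```

```text
(np.float64(0.5605639651724872), np.float64(0.088946421203549), np.float64(0.1545), np.float64(-89.385))
at [0.5592 0.0911 0.1556] [-180.     -0.    -88.79] F [ 0.53  0.04 -0.55] w 0.0335
0.0022 -0.0013 0.0011 spin 0.01
0.0062 -0.0013 -0.0182 spin 0.01
0.0121 -0.0012 -0.037 spin 0.01
0.0217 -0.0011 -0.0587 spin 0.01
0.0234 -0.024 -0.0587 spin 0.141
0.0303 -0.0538 -0.0587 spin 0.316
0.0423 -0.082 -0.0587 spin 0.49
0.059 -0.1076 -0.0587 spin 0.665
0.0799 -0.1299 -0.0587 spin 0.839
0.0918 -0.1397 -0.0587 spin 0.927
```

>>> drive_tool:
  rows:
    - {"x": 0.001, "y": 0, "z": 0.001, "spin": 0, "fingers": -1}
    - {"x": 0.001, "y": 0, "z": 0.001, "spin": 0, "fingers": -1}
    - {"x": 0.001, "y": 0, "z": 0.001, "spin": 0, "fingers": -1}
    - {"x": 0.001, "y": 0, "z": 0.001, "spin": 0, "fingers": -1}

```text
time_s: 4.1
tcp_pos: [0.5591, 0.09, 0.1545]
eef_rot: [180.0, -0.0, -88.8]
contact_force: [-0.3, -0.1, 0.5]
gripper_width: 0.0198
gripper_force: 30.0
```

```bash
python3 -c "
from h import *
rows([knob(0,97.5,l) for l in (0,.1,.2,.32)]+[knob(0,b,.32) for b in (90,80,70,60,50,45)])"
```

```text
at [0.5591 0.09   0.1545] [ 1.7999e+02 -1.0000e-02 -8.8800e+01] F [-0.28 -0.12  0.55] w 0.0198
0.0011 -0.0014 -0.0 spin 0.01
0.0051 -0.0014 -0.0193 spin 0.01
0.011 -0.0013 -0.0381 spin 0.01
0.0206 -0.0012 -0.0598 spin 0.01
0.0223 -0.0241 -0.0598 spin 0.141
0.0292 -0.0539 -0.0598 spin 0.316
0.0412 -0.082 -0.0598 spin 0.49
0.0579 -0.1077 -0.0598 spin 0.665
0.0788 -0.13 -0.0598 spin 0.839
0.0907 -0.1397 -0.0598 spin 0.927
```

>>> drive_tool:
  rows:
    - {"x": 0.002, "y": 0, "z": -0.01, "spin": 0, "fingers": -1}
    - {"x": 0.004, "y": 0, "z": -0.019, "spin": 0, "fingers": -1}
    - {"x": 0.007, "y": 0, "z": -0.029, "spin": 0, "fingers": -1}
    - {"x": 0.01, "y": 0, "z": -0.038, "spin": 0, "fingers": -1}
    - {"x": 0.015, "y": 0, "z": -0.049, "spin": 0, "fingers": -1}
    - {"x": 0.02, "y": 0, "z": -0.06, "spin": 0, "fingers": -1}
    - {"x": 0.02, "y": 0, "z": -0.06, "spin": 0, "fingers": -1}

```text
time_s: 4.97
tcp_pos: [0.56, 0.0697, 0.2157]
eef_rot: [-179.9, 0.0, -88.8]
contact_force: [-0.6, 2.6, -1.3]
gripper_width: 0.0201
gripper_force: 30.0
```

```bash
python3 -c "
from h import *
rows([knob(0,b,.32) for b in (98,90,80,70,60,50,40)])"
```

```text
at [0.56   0.0697 0.2157] [-1.7991e+02  3.0000e-02 -8.8820e+01] F [-0.6   2.63 -1.3 ] w 0.0201
0.0003 0.0008 0.0014 spin 0.001
0.002 -0.0236 0.0014 spin 0.141
0.0089 -0.0534 0.0015 spin 0.315
0.0209 -0.0816 0.0015 spin 0.49
0.0376 -0.1072 0.0015 spin 0.664
0.0585 -0.1296 0.0016 spin 0.839
0.0829 -0.1479 0.0016 spin 1.013
```

>>> drive_tool:
  rows:
    - {"x": 0.0003, "y": -0.0115, "z": 0, "spin": 0.07, "fingers": -1}
    - {"x": 0.002, "y": -0.0236, "z": 0, "spin": 0.141, "fingers": -1}
    - {"x": 0.005, "y": -0.0385, "z": 0, "spin": 0.228, "fingers": -1}
    - {"x": 0.009, "y": -0.0534, "z": 0, "spin": 0.315, "fingers": -1}
    - {"x": 0.0145, "y": -0.0678, "z": 0, "spin": 0.402, "fingers": -1}
    - {"x": 0.021, "y": -0.0816, "z": 0, "spin": 0.49, "fingers": -1}
    - {"x": 0.029, "y": -0.0947, "z": 0, "spin": 0.577, "fingers": -1}
    - {"x": 0.0376, "y": -0.107, "z": 0, "spin": 0.664, "fingers": -1}
    - {"x": 0.0376, "y": -0.107, "z": 0, "spin": 0.664, "fingers": -1}

```text
time_s: 6.1
tcp_pos: [0.6684, 0.0347, 0.214]
eef_rot: [-180.0, 0.0, -126.9]
contact_force: [1.0, 2.6, 1.8]
gripper_width: 0.0201
gripper_force: 30.0
```

```bash
cat > p.py <<'E'
from h import *
from scipy.optimize import brentq
pk=np.array([-.0523,-.0106])
P=lambda th:np.array([-.09-.17*np.sin(th),.105-.17*np.cos(th)])
th=brentq(lambda t:np.linalg.norm(P(t)-pk)-.125,.1,1); d=pk-P(th); b=np.degrees(np.arctan2(d[1],d[0])); print('door',th,'bar',b,'knob',knob(th,b,0))
E
python3 -c "
from p import *
rows([knob(0,60,.32)]+[knob(th*f,60+(b-60)*f,.32) for f in np.linspace(.1,1,10)])"
```

```text
door 0.5095140891267682 bar 15.215782967888767 knob (np.float64(0.6758678186157302), np.float64(-0.04641185015658525), np.float64(0.1545), np.float64(-171.66921703211122))
at [0.6684 0.0347 0.214 ] [-1.7997e+02  3.0000e-02 -1.2688e+02] F [1.03 2.61 1.79] w 0.0201
0.0005 0.0002 -0.0003 spin 0.0
0.0052 -0.0059 -0.0003 spin 0.078
0.0106 -0.0117 -0.0003 spin 0.156
0.0166 -0.0172 -0.0003 spin 0.235
0.0232 -0.0223 -0.0003 spin 0.313
0.0304 -0.0268 -0.0003 spin 0.391
0.0382 -0.0309 -0.0003 spin 0.469
0.0466 -0.0344 -0.0003 spin 0.547
0.0554 -0.0372 -0.0003 spin 0.625
0.0646 -0.0394 -0.0003 spin 0.704
0.0742 -0.0409 -0.0003 spin 0.782
```

>>> drive_tool:
  rows:
    - {"x": 0.0052, "y": -0.0059, "z": 0, "spin": 0.078, "fingers": -1}
    - {"x": 0.0106, "y": -0.0117, "z": 0, "spin": 0.156, "fingers": -1}
    - {"x": 0.0166, "y": -0.0172, "z": 0, "spin": 0.235, "fingers": -1}
    - {"x": 0.0232, "y": -0.0223, "z": 0, "spin": 0.313, "fingers": -1}
    - {"x": 0.0304, "y": -0.0268, "z": 0, "spin": 0.391, "fingers": -1}
    - {"x": 0.0382, "y": -0.0309, "z": 0, "spin": 0.469, "fingers": -1}
    - {"x": 0.0466, "y": -0.0344, "z": 0, "spin": 0.547, "fingers": -1}
    - {"x": 0.0554, "y": -0.0372, "z": 0, "spin": 0.625, "fingers": -1}
    - {"x": 0.0646, "y": -0.0394, "z": 0, "spin": 0.704, "fingers": -1}
    - {"x": 0.0742, "y": -0.0409, "z": 0, "spin": 0.782, "fingers": -1}

```text
time_s: 7.35
tcp_pos: [0.6561, -0.0492, 0.215]
eef_rot: [-180.0, 0.1, -171.7]
contact_force: [3.8, 0.1, 0.3]
gripper_width: 0.02
gripper_force: 30.0
```

```bash
python3 -c "
from p import *
rows([knob(th,b,l) for l in (.32,.24,.16,.08,0)])
t=cams.capture('top');p=t['pixels'][130:235,200:340,::-1];cv2.imwrite('pics/t2.png',cv2.resize(p,(800,600),interpolation=2))
c=cams.capture('side');p=c['pixels'][130:250,250:410,::-1];cv2.imwrite('pics/s2.png',cv2.resize(p,(800,600),interpolation=2))"
```

```text
door 0.5095140891267682 bar 15.215782967888767 knob (np.float64(0.6758678186157302), np.float64(-0.04641185015658525), np.float64(0.1545), np.float64(-171.66921703211122))
at [ 0.6561 -0.0492  0.215 ] [-1.7997e+02  1.1000e-01 -1.7167e+02] F [3.82 0.13 0.28] w 0.02
-0.0005 -0.0001 0.0007 spin 0.0
-0.0071 -0.0001 0.0151 spin 0.0
-0.0126 -0.0001 0.0299 spin 0.0
-0.0168 -0.0001 0.0451 spin 0.0
-0.0199 -0.0001 0.0606 spin 0.0
```

View pics/s2.png

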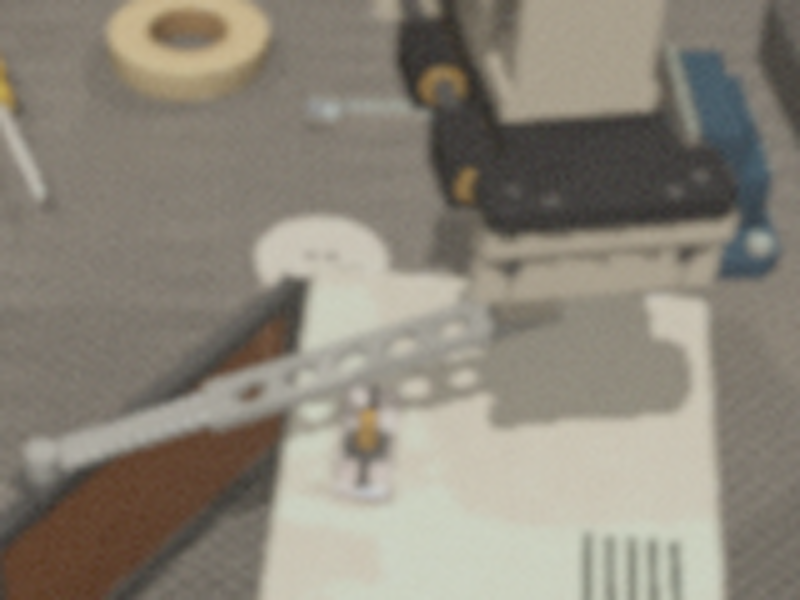

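The door is open and the bar is raised over the peg. In this side crop the middle hole is at about (350,360), the peg tip at (367,410) and the pivot at (42,455).

```bash
python3 -c "
from p import *
c=cams.capture('side')
f=lambda u,v:(250+u/5-.4,130+v/5-.4)
l=.32;q=P(th);d=np.array([np.cos(np.radians(b)),np.sin(np.radians(b))])
h=onz(c,*f(350,360),.1265+.125*np.sin(l));H=W(*(q+d*(.125*np.cos(l)-.0025*np.sin(l))))
print('hole seen',h,'model',H,'pivot seen',onz(c,*f(42,450),.128),'model',W(*q), 'peg',onz(c,*f(367,408),.1375), W(*pk))"
```

```text
door 0.5095140891267682 bar 15.215782967888767 knob (np.float64(0.6758678186157302), np.float64(-0.04641185015658525), np.float64(0.1545), np.float64(-171.66921703211122))
hole seen [ 0.59729149 -0.06262316  0.16582082] model [ 0.59954972 -0.05758734] pivot seen [ 0.479902   -0.07412453  0.128     ] model [ 0.48292544 -0.07466497] peg [ 0.60529434 -0.05837994  0.1375    ] [ 0.60660645 -0.056554  ]
```

>>> drive_tool:
  rows:
    - {"x": -0.0037, "y": 0, "z": 0.0078, "spin": 0, "fingers": -1}
    - {"x": -0.007, "y": 0, "z": 0.015, "spin": 0, "fingers": -1}
    - {"x": -0.01, "y": 0, "z": 0.022, "spin": 0, "fingers": -1}
    - {"x": -0.012, "y": 0, "z": 0.028, "spin": 0, "fingers": -1}
    - {"x": -0.012, "y": 0, "z": 0.028, "spin": 0, "fingers": -1}

```text
time_s: 8.12
tcp_pos: [0.6673, -0.0474, 0.1856]
eef_rot: [-180.0, -0.1, -171.6]
contact_force: [3.3, 0.5, 0.4]
gripper_width: 0.0201
gripper_force: 30.0
```

```bash
python3 -c "
from p import *
rows([knob(th,b,l) for l in (.16,.08,0)])
c=cams.capture('side');p=c['pixels'][180:240,280:360,::-1];cv2.imwrite('pics/s3.png',cv2.resize(p,(800,600),interpolation=2))"
```

```text
door 0.5095140891267682 bar 15.215782967888767 knob (np.float64(0.6758678186157302), np.float64(-0.04641185015658525), np.float64(0.1545), np.float64(-171.66921703211122))
at [ 0.6673 -0.0474  0.1856] [-1.8000e+02 -8.0000e-02 -1.7164e+02] F [3.26 0.53 0.39] w 0.0201
-0.0013 -0.0003 0.0004 spin 0.0
-0.0056 -0.0003 0.0156 spin 0.0
-0.0087 -0.0003 0.0311 spin 0.0
```

View pics/s3.png

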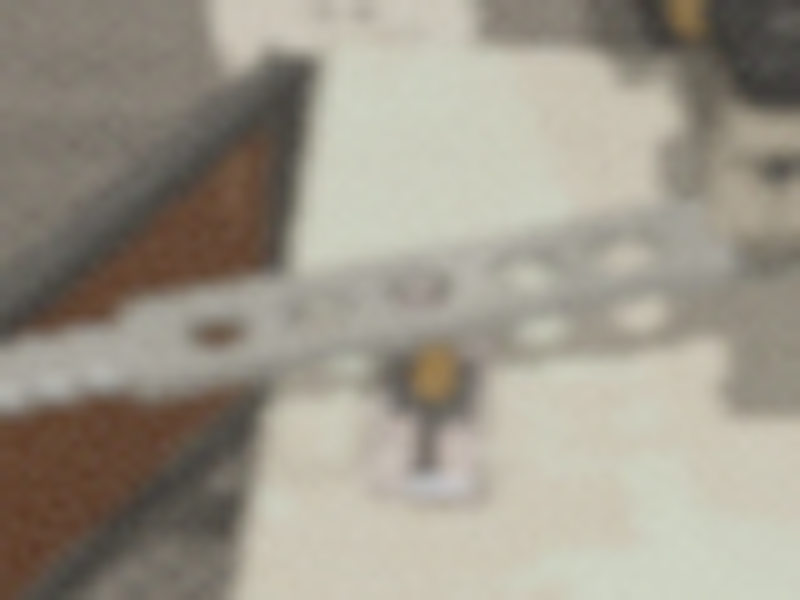

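The middle hole is at about (418,290) in the crop. The peg, at column 435, is just below the bar with its tip hidden behind the bar's edge.

```bash
python3 -c "
from p import *
c=cams.capture('side')
f=lambda u,v:(280+u/10-.45,180+v/10-.45)
for q in ((418,290),(217,332),(320,312),(528,268),(625,247)): print(onz(c,*f(*q),.144).round(4))
l=.15;q=P(th);d=np.array([np.cos(np.radians(b)),np.sin(np.radians(b))])
print('model',W(*(q+d*.125*np.cos(l))))"
```

```text
door 0.5095140891267682 bar 15.215782967888767 knob (np.float64(0.6758678186157302), np.float64(-0.04641185015658525), np.float64(0.1545), np.float64(-171.66921703211122))
[ 0.6018 -0.058   0.144 ]
[ 0.5631 -0.0705  0.144 ]
[ 0.5828 -0.0646  0.144 ]
[ 0.6233 -0.0513  0.144 ]
[ 0.6425 -0.0448  0.144 ]
model [ 0.60521765 -0.05675736]
```

>>> drive_tool:
  rows:
    - {"x": -0.003, "y": 0, "z": 0.003, "spin": 0, "fingers": -1}
    - {"x": -0.0045, "y": 0, "z": 0.007, "spin": 0, "fingers": -1}
    - {"x": -0.0057, "y": 0, "z": 0.011, "spin": 0, "fingers": -1}
    - {"x": -0.0066, "y": 0, "z": 0.0155, "spin": 0, "fingers": -1}
    - {"x": -0.0066, "y": 0, "z": 0.0155, "spin": 0, "fingers": -1}

```text
time_s: 8.85
tcp_pos: [0.6739, -0.0464, 0.1704]
eef_rot: [180.0, -0.0, -171.7]
contact_force: [3.5, 0.4, 0.6]
gripper_width: 0.0202
gripper_force: 30.0
```

```bash
python3 -c "
from p import *
rows([knob(th,b,l) for l in (.08,.04,0)])"
```

```text
door 0.5095140891267682 bar 15.215782967888767 knob (np.float64(0.6758678186157302), np.float64(-0.04641185015658525), np.float64(0.1545), np.float64(-171.66921703211122))
at [ 0.6739 -0.0464  0.1704] [ 1.7999e+02 -4.0000e-02 -1.7165e+02] F [3.53 0.35 0.59] w 0.0202
0.0011 -0.0003 0.0004 spin 0.0
-0.0006 -0.0003 0.0081 spin 0.0
-0.002 -0.0003 0.0159 spin 0.0
```

>>> drive_tool:
  rows:
    - {"x": -0.001, "y": 0, "z": 0.004, "spin": 0, "fingers": -1}
    - {"x": -0.002, "y": 0, "z": 0.008, "spin": 0, "fingers": -1}
    - {"x": -0.0025, "y": 0, "z": 0.012, "spin": 0, "fingers": -1}
    - {"x": -0.003, "y": 0, "z": 0.016, "spin": 0, "fingers": -1}
    - {"x": -0.003, "y": 0, "z": 0.016, "spin": 0, "fingers": -1}

```text
time_s: 9.48
tcp_pos: [0.6769, -0.046, 0.1547]
eef_rot: [-180.0, -0.0, -171.6]
contact_force: [3.2, 0.5, 1.5]
gripper_width: 0.0199
gripper_force: 30.0
```

```bash
python3 -c "
from p import *
rows([knob(th,b,0)])
c=cams.capture('side');p=c['pixels'][180:240,280:360,::-1];cv2.imwrite('pics/s4.png',cv2.resize(p,(800,600),interpolation=2))"
```

```text
door 0.5095140891267682 bar 15.215782967888767 knob (np.float64(0.6758678186157302), np.float64(-0.04641185015658525), np.float64(0.1545), np.float64(-171.66921703211122))
at [ 0.6769 -0.046   0.1547] [-1.8000e+02 -3.0000e-02 -1.7165e+02] F [3.2  0.49 1.46] w 0.0199
0.0011 -0.0002 0.0002 spin 0.0
```

View pics/s4.png

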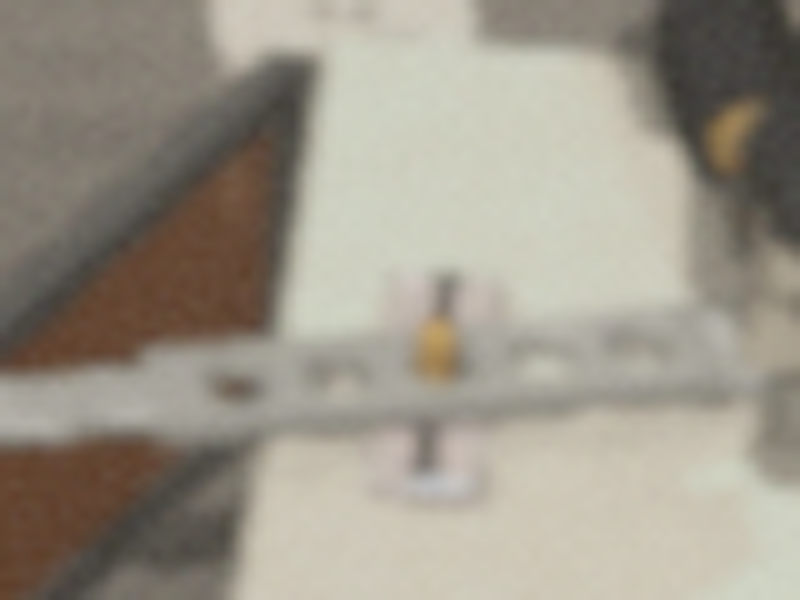

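The peg stands up through the third hole at (437,350), with two holes showing on either side, and the bar lies level. I'll open the gripper and back off straight up.

>>> drive_tool:
  rows:
    - {"x": 0, "y": 0, "z": 0, "spin": 0, "fingers": 1}
    - {"x": 0, "y": 0, "z": 0, "spin": 0, "fingers": 1}
    - {"x": 0, "y": 0, "z": 0, "spin": 0, "fingers": 1}
    - {"x": 0, "y": 0, "z": 0, "spin": 0, "fingers": 1}
    - {"x": 0, "y": 0, "z": 0, "spin": 0, "fingers": 1}
    - {"x": 0, "y": 0, "z": 0, "spin": 0, "fingers": 1}
    - {"x": 0, "y": 0, "z": -0.03, "spin": 0, "fingers": 1}
    - {"x": 0, "y": 0, "z": -0.07, "spin": 0, "fingers": 1}
    - {"x": 0, "y": 0, "z": -0.11, "spin": 0, "fingers": 1}
    - {"x": 0, "y": 0, "z": -0.11, "spin": 0, "fingers": 1}

```text
time_s: 10.78
tcp_pos: [0.6787, -0.0461, 0.2694]
eef_rot: [-180.0, 0.4, -171.6]
contact_force: [-0.5, -0.4, -0.7]
gripper_width: 0.0877
gripper_force: 0.0
```

```bash
python3 -c "
from p import *
t=cams.capture('top');c=cams.capture('side')
print(sensors.get_state()['tcp_pos'])
ks=red(c,(280,150,360,220));print(ks,onz(c,*ks[0],.1545),knob(th,b,0))
p=c['pixels'][130:250,250:410,::-1];cv2.imwrite('pics/s5.png',cv2.resize(p,(800,600),interpolation=2))"
```

```text
door 0.5095140891267682 bar 15.215782967888767 knob (np.float64(0.6758678186157302), np.float64(-0.04641185015658525), np.float64(0.1545), np.float64(-171.66921703211122))
[ 0.67690548 -0.04590784  0.26528184]
(array([358.29411765, 201.58823529]), np.int32(17)) [ 0.67246685 -0.04846425  0.1545    ] (np.float64(0.6758678186157302), np.float64(-0.04641185015658525), np.float64(0.1545), np.float64(-171.66921703211122))
```

View pics/s5.png

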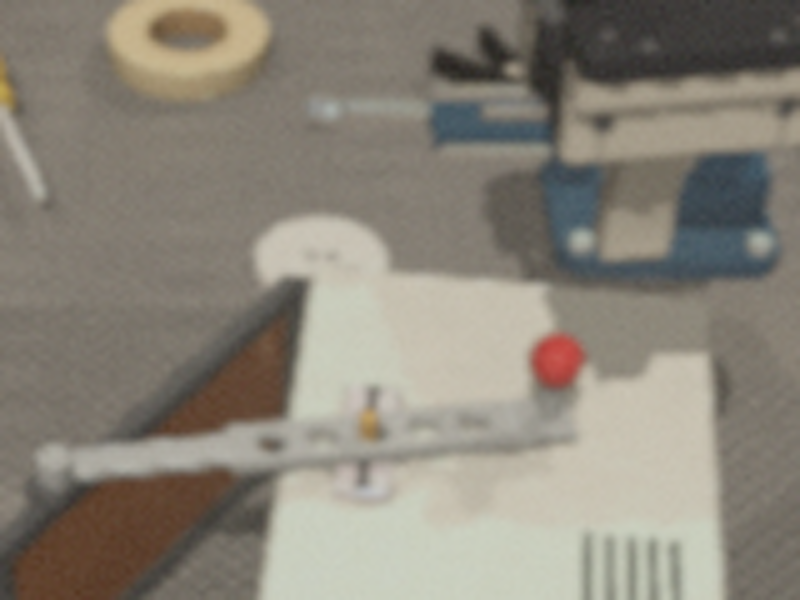

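The peg is in the middle hole at (369,424), the bar lies flat and the door stands open. The gripper is clear of everything.

```bash
python3 -c "
from plant import r
print(r.close_job())"
```

```text
the job is handed in; nothing more can be done
None
```

The stay's middle hole sits over the peg with the bar fully down, the door stays open about 0.5 rad by itself, and the job is handed in; its result was not shown.

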